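Touch off a telescope foot and pin it to its board

ROBOT

A 6-joint arm with a two-finger parallel gripper is mounted at the origin on the work surface. World frame = base frame: x ahead of the robot, y to its left, z up, the work surface at z = 0. Lengths are in mm, angles in rad, forces in N, time in s.
With the tool pointing down it reaches from about 275 to 825 mm from the base axis. Payload 4.9 kg.
Tool frame: the origin (TCP) lies at the very end of the fingers, on their centre line; the grasp point (between the pads) lies 19 mm behind it (tcp_to_grasp is the distance from the TCP to the grasp point, in mm); z points along the fingers, y is the line along which they close (so a half turn about z gives the same grasp; the last joint's range is limited). The gripper opens to 85 mm and grips with 20 to 120 N. Pads are 22 mm wide; open, the fingers measure 114 mm over their backs; the gripper's body (76 mm by 85 mm) begins 54 mm behind the grasp point. The pads swing forward as they close: fully open they stand 13 mm farther back than shut.
Start: joints at [-1.446, 0.326, -0.193, 1.052, 0, 1.437], TCP at [140.768, -531.698, 231.281] pointing down, gripper open.
Joint ranges: [-2.65, 2.65], [-0.97, 1.79], [-1.3, 1.35], [-1.93, 2.1], [-1.47, 1.37], [-3.14, 3.14]. Speed limits (rad/s): [2.57, 2.57, 3.14, 3.14, 3.14, 3.14].

INTERFACE

Orientations are given as a unit quaternion [w, x, y, z].
In Python, from station import * gives the robot as it stands. The module is installed in compiled form; this text tells all that it offers.
- The arm moves only by the tool apply_moves, never from a script. Its argument "deltas" is a list that holds one entry, the list of rows, each a list of 4 numbers: the shift along the tool's x, y, z in m, then the turn about the tool's z in rad. In form: [[[dx, dy, dz, twist], ...]]. A call has 1 to 5 rows; each row is the pose to reach, as a shift and turn from the pose commanded when the call began, along the tool's axes at that moment; what a row does not reach only later rows make up. A row lasts 1/10 s, in which the tool goes at most 50 mm and 8.59 degrees, less where a joint would pass 70% of its speed; a pose out of reach is approached as far as the arm can. A call with a gripper value outside its range is refused whole. "claw" is the finger opening in m, from 0 to 0.0854, set as the call begins (left out, the last holds). The fingers move at their own pace and stop on an object; the grip force is fixed at half the most. Time passes only in rows, so rows that repeat a pose let the fingers close. It gives the time, the measured TCP pose, the force, the opening and the grip force at its end, in the units of the state.
- sense(): the state, without advancing time (a new reading comes with each control period).
- grab_frame(name): name is "scene" or "side" or "wrist"; returns a dict with "image" (480x640x3 uint8, red, green, blue), "fovy" (degrees; the focal length in pixels is half the picture's height over the tangent of half this angle, whatever the lens; pixels are square), "cx", "cy" (the principal point, pixels), "rvec" (rotation vector, rad) and "tvec" (3), from world to camera coordinates, as OpenCV has them; the wrist camera has in their place "T_tool_cam" (4x4, takes a point from camera to tool coordinates, whose origin is the TCP and whose axes are the flange's). Camera axes: x right, y down, z forward; pixel columns grow to the right and rows downward; lengths in mm; the calibration is good to about 2 mm. The wrist camera is an equidistant fisheye: a pixel r from the principal point sees the ray r / f radians off the axis. A picture is of the moment at which its call begins: read the wrist's pose just before it. There is no depth.
- sign_off(): hands the job in; it is judged then, once.
The state is a dict: "time": time; "q": joint angles; "dq": joint speeds; "effort": joint torques, N m; "position": TCP position; "eef_rot": TCP orientation; "contact_force": force on the tool from outside, world axes, zero at the start; "torque": the same for the moment, N m; "opening": opening from 0.0 (shut) to 1.0 (fully open); "finger_force": force on a finger pad.
Only numpy, scipy, OpenCV 4.12 (cv2) and the standard library are available. Lean on these libraries where they do the work, as an engineer would, in place of code of your own. Each camera call takes 0.05 s, during which the arm holds its last target. There are 200 camera calls.

TASK

The telescope's foot is lying on its breadboard under three finger-tight screws and has to be pinned, but it is a few millimetres off its place and slightly askew. Take the locating pin from its stand and find the foot plate by touching it off lightly with the pin's shank: on the long side facing the robot, first near the left end and then near the right end, then on the short side at the right. Then put the pin's nose into the plate's pin hole, slide the plate until that hole lies over the bore in the board, push the pin through both until its collar is down on the plate, and let go.

Things in the scene. Friction and masses are not known exactly. Their poses are not given: they have to be found in the camera images.
- board: Black breadboard block fixed to the bench, 190 (its x) x 260 (its y) x 50 mm high; origin at the centre of its underside, x away from the robot, y to the left, z up. The foot on its top is NOT tracked: pushed with about 8 N or more it slides (up to 14 mm from its middle place) and turns on the board, stays where it is left, and cannot be lifted or tipped.
- foot_place (a point): Middle of the board's top, near where the foot's centre lies: the real one is up to 6 mm off in board x and in y, and turned up to 0.06 rad. Foot: bare aluminium plate 104 (x) x 170 (y) x 18 mm thick, top 68 mm above the bench, with a bipod of two flat legs reaching 104 mm above the board's top, over plate x within 20 mm of centre and y from -15 to +85 mm (left).
- board_bore (a point): Centre of the mouth, 50 mm above the bench, of the bore in the board's top (board frame x -25, y -56 mm), hidden under the plate: 17.5 mm wide, vertical, open through the 50 mm board. The plate has its own pin hole, 17.5 mm wide and right through, at the same place in its own frame: x -25, y -56 mm from the plate's centre, so near its right-hand corner facing the robot.
- screw (a point): Top of the plate at one of three finger-tight screws, which stay fixed to the board at board x, y = (36, -66), (36, 66) and (-36, 66) mm: washers 22 mm wide, heads 13 mm wide reaching 11 mm above the plate.
- stand: Grey plastic pin stand fixed to the bench, 60 x 60 x 66 mm high with a through bore of 19 mm in which the pin stands; origin at the centre of its underside.
- pin_head (a point): Middle of the head of the loose pin (112 mm long, 0.15 to 0.3 kg), on its axis, 90 mm above the tip and 30 mm above the collar's underside. Head: square aluminium, 24 x 24 x 46 mm, gripped by two opposite flats; x and y are square to the flats, z up along the pin. Below it a round collar 32 mm wide, 6 mm thick, then the shank. At the start the collar rests on the stand.
- pin_tip (a point): Centre of the flat end of the pin's nose; z up along the pin. The steel shank is 16 mm in diameter and 60 mm long below the collar; its last 8 mm taper to 10 mm.
- pin_collar (a point): Centre of the collar's underside, 60 mm above the tip; the face that comes down on the plate.
- lens: Bystander: loose lens in a round black holder on a post with a round foot, 56 mm wide, 117 mm high; origin under the foot.
- driver: Bystander: loose screwdriver with a black handle, 160 mm long, lying beyond the board.
- micrometer: Bystander: loose micrometer head on an aluminium angle bracket, 60 mm long, 66 mm high, beyond the board.
- screw_tray: Bystander: white tray of screws, 100 x 130 x 35 mm, to the robot's right.
There are look-alikes about, which are no part of the job. There is more than one size of the part that bears pin_head; the job needs the largest.

How it is judged:
By the outcome, as a careful person would: the job done as asked, in the order asked, and still so for the second after the job is handed in, with the robot touching nothing.
It also fails if it takes over 64 s, if anything falls off the work surface, if the arm or the gripper's body presses on something with over 40 N, if the wrist force passes 120 N, or if a joint passes its speed limit or range.

## Working session

There is one attempt and no reset: what is moved stays moved. The work goes in short steps, Python scripts to look and compute and a tool call to move; the robot and the scene stay as the last step left them, time stands still between calls to the robot, and variables do not carry over. Pictures are saved under pics/ and viewed, at most 10 in all, crops included, and the job is handed in when it is done.

Besides the shell and the picture viewer there is one more tool, called after "Request:" by a JSON object that holds its "fn" and its "kwargs", one argument or row to a line. apply_moves: Moves the arm, as the interface text tells. Its arguments: {"type":"object","properties":{"deltas":{"type":"array"},"claw":{"type":"number"}},"required":["deltas"]}

```bash
mkdir -p pics; ls; python3 - <<'E'
from station import *
import cv2,pickle
s=sense();print({k:s[k] for k in('time','position','eef_rot','contact_force','opening')})
F={}
for n in('scene','side','wrist'):
    f=grab_frame(n);F[n]=f;cv2.imwrite(f'pics/{n}0.png',f['image'][:,:,::-1])
    print(n,{k:v for k,v in f.items() if k!='image'})
pickle.dump((F,s),open('f0.pkl','wb'))
E
```

```text
pics
{'time': 0.0, 'position': array([ 140.70601671, -531.09888792,  230.50039201]), 'eef_rot': array([-8.66309298e-04,  9.91640624e-01,  1.29027604e-01,  1.24587223e-05]), 'contact_force': array([ 0.98733908, -0.25795658,  0.07665387]), 'opening': 0.9984557871410407}
scene {'fovy': 47.607211383486714, 'cx': 311.3943202690825, 'cy': 237.53656485541686, 'rvec': array([ 1.84224   ,  1.30071073, -0.68952255]), 'tvec': array([-139.79112548, -230.37206347, 1663.25536701])}
side {'fovy': 42.53553217764282, 'cx': 316.4079685384935, 'cy': 248.8794742715292, 'rvec': array([ 0.09979214, -2.76244278,  1.45272411]), 'tvec': array([ 525.33022988,  141.38448679, 1358.37704206])}
wrist {'fovy': 65.70646984690485, 'cx': 331.62710513412065, 'cy': 236.89758151075165, 'T_tool_cam': array([[ 8.96156037e-04, -9.44713663e-01, -3.27895244e-01,
         8.52106730e+01],
       [ 9.99999068e-01,  1.18440354e-03, -6.79384676e-04,
        -6.78775716e-01],
       [ 1.03018427e-03, -3.27894330e-01,  9.44713844e-01,
        -1.42773324e+02],
       [ 0.00000000e+00,  0.00000000e+00,  0.00000000e+00,
         1.00000000e+00]])}
```

View pics/scene0.png

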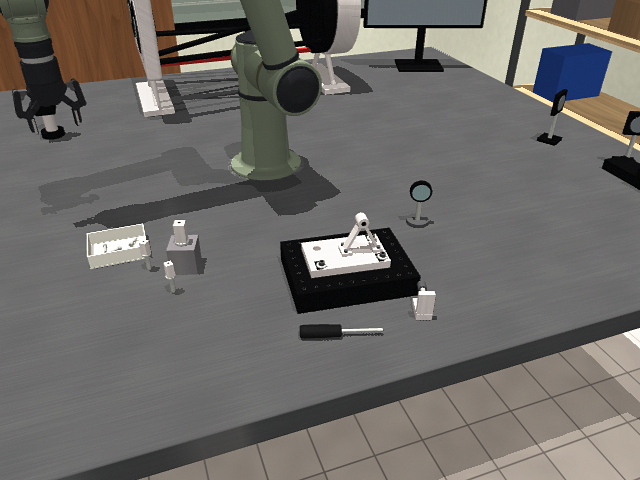

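View pics/side0.png

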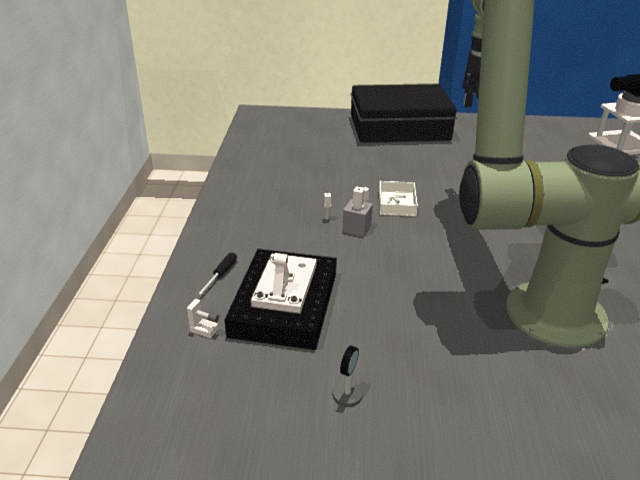

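The scene view shows the pin in its stand at about (180,235), with smaller pins at (145,250) and (170,272). The board is around (348,265). In the side view the pin is at (360,198) and the board around (283,297). I'll enlarge these areas.

```bash
cat > h.py <<'E'
import numpy as np,cv2,pickle
from scipy.spatial.transform import Rotation as R
def foc(f): return 240/np.tan(np.radians(f['fovy'])/2)
def ray(f,px,s=None):
    """origin, dir in world"""
    F=foc(f);u=np.array([(px[0]-f['cx'])/F,(px[1]-f['cy'])/F])
    if 'rvec' in f:
        M=cv2.Rodrigues(f['rvec'])[0];d=M.T@[u[0],u[1],1.];o=-M.T@f['tvec']
    else:
        th=np.hypot(*u);d=np.array([*(np.sin(th)*u/max(th,1e-9)),np.cos(th)])
        Rt=rt(s);T=f['T_tool_cam'];o=Rt@T[:3,3]+s['position'];d=Rt@T[:3,:3]@d
    return o,d/np.linalg.norm(d)
def rt(s): q=s['eef_rot'];return R.from_quat([q[1],q[2],q[3],q[0]]).as_matrix()
def tri(rs):
    A=0;b=0
    for o,d in rs: P=np.eye(3)-np.outer(d,d);A=A+P;b=b+P@o
    x=np.linalg.solve(A,b);return x,[np.linalg.norm((np.eye(3)-np.outer(d,d))@(x-o)) for o,d in rs]
def atz(r,z): o,d=r;return o+d*(z-o[2])/d[2]
def proj(f,p,s=None):
    p=np.asarray(p,float);F=foc(f)
    if 'rvec' in f:
        c=cv2.Rodrigues(f['rvec'])[0]@p+f['tvec'];return c[0]/c[2]*F+f['cx'],c[1]/c[2]*F+f['cy']
    T=f['T_tool_cam'];c=T[:3,:3].T@(rt(s).T@(p-s['position'])-T[:3,3])
    r=np.hypot(c[0],c[1]);th=np.arctan2(r,c[2]);return c[0]/r*th*F+f['cx'],c[1]/r*th*F+f['cy']
E
python3 - <<'E'
from h import *
F,s=pickle.load(open('f0.pkl','rb'))
def c(n,x,y,w,h,k): return cv2.resize(F[n]['image'][y:y+h,x:x+w,::-1],None,fx=k,fy=k,interpolation=cv2.INTER_CUBIC)
a=np.hstack([c('scene',130,210,80,60,5),c('side',315,175,80,60,5)])
b=np.hstack([c('scene',270,205,160,120,2.5),c('side',210,240,160,120,2.5)])
cv2.imwrite('pics/z0.png',np.vstack([a,b]))
E
```

```text
(no output)
```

View pics/z0.png

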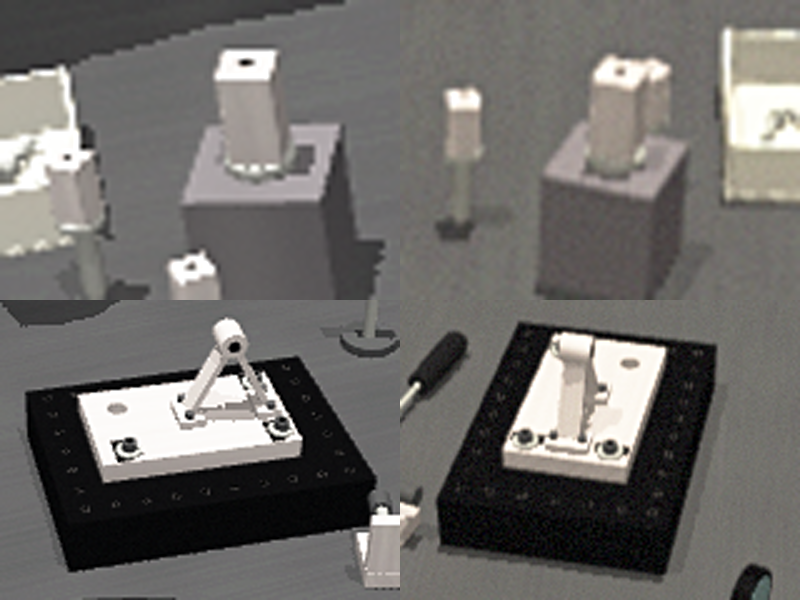

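View pics/wrist0.png

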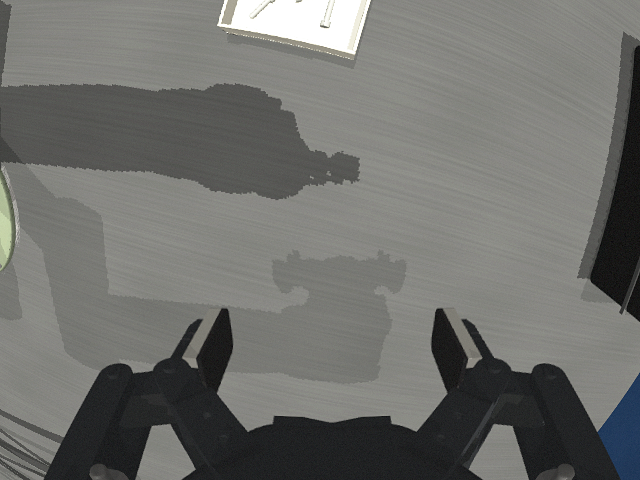

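In the enlargement, the pin's head top centre is at scene (179,222.6) and side (359,189.4). The plate hole is at scene zoom (117,408) and side zoom (630,363). The wrist view shows only the tray and shadows.

```bash
python3 - <<'E'
from h import *
np.set_printoptions(precision=1,suppress=True)
F,s=pickle.load(open('f0.pkl','rb'))
sc=F['scene'];si=F['side']
print('head',tri([ray(sc,(179,222.6)),ray(si,(359,189.4))]))
A=lambda x,y:(270+x/2.5,205+(y-300)/2.5)
B=lambda x,y:(210+(x-400)/2.5,240+(y-300)/2.5)
print('hole',tri([ray(sc,A(117,408)),ray(si,B(630,363))]))
for p in [(25,393),(298,358),(376,478),(67,508)]: print('bd sc',p,atz(ray(sc,A(*p)),50))
for p in [(517,323),(716,347),(440,493),(667,545)]: print('bd si',p,atz(ray(si,B(*p)),50))
for p in [(78,397),(100,470),(300,445)]: print('pl sc',p,atz(ray(sc,A(*p)),68))
for p in [(558,333),(666,348),(628,470),(504,457)]: print('pl si',p,atz(ray(si,B(*p)),68))
# stand top & head edges
for p in [(205,125),(183,203),(320,210),(345,125)]: print('stand sc',p,atz(ray(sc,(130+p[0]/5,210+p[1]/5)),66))
for p in [(582,122),(690,145),(542,178),(660,205)]: print('stand si',p,atz(ray(si,(315+(p[0]-400)/5,175+p[1]/5)),66))
for p in [(226,50),(280,52),(275,80),(216,77)]: print('hd sc',p,atz(ray(sc,(130+p[0]/5,210+p[1]/5)),119))
for p in [(603,57),(648,65),(638,92),(592,80)]: print('hd si',p,atz(ray(si,(315+(p[0]-400)/5,175+p[1]/5)),119))
E
```

```text
head (array([ 440.6, -310.7,  115. ]), [np.float64(1.5980479868489075), np.float64(1.598047986848968)])
hole (array([563.5, -40.3,  65.4]), [np.float64(1.7752225263881167), np.float64(1.7752225263881736)])
bd sc (25, 393) [ 496.1 -102.2   50. ]
bd sc (298, 358) [526.6 153.9  50. ]
bd sc (376, 478) [710.6 134.2  50. ]
bd sc (67, 508) [ 662.  -117.3   50. ]
bd si (517, 323) [ 676.3 -118.8   50. ]
bd si (716, 347) [486.9 -95.4  50. ]
bd si (440, 493) [703.4 128.6  50. ]
bd si (667, 545) [514.9 175.5  50. ]
pl sc (78, 397) [542.6 -67.5  68. ]
pl sc (100, 470) [646.2 -83.7  68. ]
pl sc (300, 445) [670.1  83.4  68. ]
pl si (558, 333) [632.  -80.1  68. ]
pl si (666, 348) [531.6 -64.7  68. ]
pl si (628, 470) [551.3 108.6  68. ]
pl si (504, 457) [654.4 100.4  68. ]
stand sc (205, 125) [ 409.6 -329.7   66. ]
stand sc (183, 203) [ 467.2 -346.6   66. ]
stand sc (320, 210) [ 492.  -292.1   66. ]
stand sc (345, 125) [ 430.6 -270.8   66. ]
stand si (582, 122) [ 457.5 -346.3   66. ]
stand si (690, 145) [ 400.8 -327.3   66. ]
stand si (542, 178) [ 476.9 -287.2   66. ]
stand si (660, 205) [ 416.6 -265.9   66. ]
hd sc (226, 50) [ 436.6 -316.7  119. ]
hd sc (280, 52) [ 446.  -295.1  119. ]
hd sc (275, 80) [ 467.5 -300.5  119. ]
hd sc (216, 77) [ 456.7 -323.7  119. ]
hd si (603, 57) [ 448.7 -321.4  119. ]
hd si (648, 65) [ 425.7 -315.   119. ]
hd si (638, 92) [ 430.7 -286.6  119. ]
hd si (592, 80) [ 453.9 -296.9  119. ]
```

Request:
{"fn": "apply_moves", "kwargs": {
  "deltas": [
    [[0.348,-0.138,-0.07,0.55],[0.348,-0.138,-0.07,0.55],[0.348,-0.138,-0.07,0.55],[0.348,-0.138,-0.07,0.55],[0.348,-0.138,-0.07,0.55]]
  ],
  "claw": 0.085
}}

```text
time: 0.65
position: [330.4, -391.4, 275.2]
eef_rot: [-0.0, 0.989, -0.147, -0.0]
contact_force: [0.2, -0.1, 0.2]
opening: 1.001
finger_force: 0.0
```

```bash
cat > goto.py <<'E'
# usage: goto.py x y z yaw -> tool-frame delta
import sys
from h import *
from station import sense
def yaw(s): M=rt(s);return np.arctan2(M[1,0],M[0,0])
if __name__=='__main__':
    s=sense();np.set_printoptions(precision=4,suppress=True)
    t=list(map(float,sys.argv[1:5]));d=rt(s).T@(np.array(t[:3])-s['position'])
    print('t',s['time'],'pos',s['position'],'yaw',yaw(s),'F',s['contact_force'],'open',s['opening'])
    print('delta m',d/1000,'twist',-(t[3]-yaw(s)))
E
python3 goto.py 442 -308 300 -0.29
```

```text
t 0.65 pos [ 330.3782 -391.3898  275.2287] yaw -0.2941418248479285 F [ 0.2366 -0.1089  0.1544] open 1.0012029510474616
delta m [ 0.0826 -0.1122 -0.0248] twist -0.004141824847928521
```

Request:
{"fn": "apply_moves", "kwargs": {
  "deltas": [
    [[0.083,-0.112,-0.02,-0.0],[0.083,-0.112,-0.02,0.0],[0.083,-0.112,-0.02,0.0],[0.083,-0.112,-0.02,0.0],[0.083,-0.112,-0.02,0.0]]
  ]
}}

```text
time: 1.15
position: [441.3, -308.6, 294.7]
eef_rot: [0.0, 0.99, -0.144, -0.0]
contact_force: [-0.5, -0.1, -0.1]
opening: 0.994
finger_force: 0.0
```

```bash
python3 - <<'E'
from h import *
from station import *
s=sense();f=grab_frame('wrist');pickle.dump((f,s),open('w1.pkl','wb'));cv2.imwrite('pics/w1.png',f['image'][:,:,::-1])
print(s['position'],s['dq'])
E
```

```text
[ 441.31811228 -308.61527163  294.73869547] [-0.04295996 -0.00533539 -0.01542511 -0.000536   -0.00337179  0.00022911]
```

Request:
{"fn": "apply_moves", "kwargs": {
  "deltas": [
    [[-0.05,0.0,-0.04,0],[-0.05,0.0,-0.04,0],[-0.05,0.0,-0.04,0]]
  ]
}}

```text
time: 1.5
position: [391.8, -296.1, 336.7]
eef_rot: [0.001, 0.989, -0.147, 0.001]
contact_force: [-0.3, -0.3, -0.4]
opening: 1.0
finger_force: 0.0
```

```bash
python3 - <<'E'
from h import *
from station import *
s=sense();f=grab_frame('wrist');pickle.dump((f,s),open('w2.pkl','wb'))
f1,s1=pickle.load(open('w1.pkl','rb'))
print(s['position'],s['dq'])
p=(441,-309,117)
out=[]
for g,t in((f1,s1),(f,s)):
    u,v=map(int,proj(g,p,t));u0=min(max(u-100,0),440);v0=min(max(v-130,0),220);print(u,v,u0,v0)
    out.append(cv2.resize(g['image'][v0:v0+260,u0:u0+200,::-1],None,fx=2,fy=2,interpolation=cv2.INTER_CUBIC))
cv2.imwrite('pics/w12.png',np.hstack(out))
E
```

```text
[ 391.7655886  -296.07383853  336.68878795] [ 0.01736974  0.0407848  -0.0057634  -0.04288493  0.00978285  0.00713899]
333 208 233 78
330 147 230 17
```

View pics/w12.png

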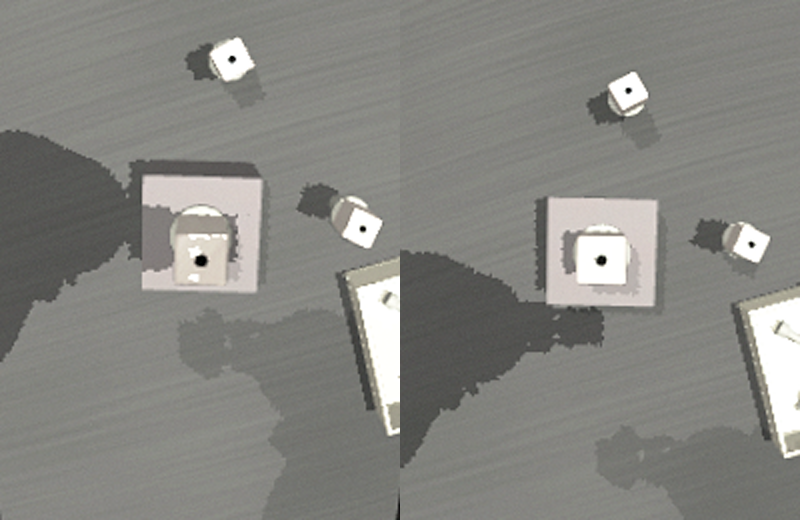

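The wrist views show the pin's head-top hole at (333.5,208) and (330.5,147). Its flats are square to the image, so the yaw already matches. The smaller pins stand to the far and right sides.

```bash
python3 - <<'E'
from h import *
np.set_printoptions(precision=1,suppress=True)
F,_=pickle.load(open('f0.pkl','rb'))
w1=pickle.load(open('w1.pkl','rb'));w2=pickle.load(open('w2.pkl','rb'))
r1=ray(w1[0],(333.6,208),w1[1]);r2=ray(w2[0],(330.5,147),w2[1])
print(tri([r1,r2]),tri([r1,r2,ray(F['scene'],(179,222.6)),ray(F['side'],(359,189.4))]))
print(atz(r1,119),atz(r2,119))
# head edge angle from w2 via corners at z=119
for p in [(577,234),(627,234),(577,284),(627,284)]: print(atz(ray(w2[0],((p[0]-400)/2+230,p[1]/2+17),w2[1]),119))
E
python3 goto.py 441 -310 180 -0.29
```

```text
(array([ 441.7, -309.4,  117.6]), [np.float64(0.11411599291955077), np.float64(0.11411599291957096)]) (array([ 441.1, -309.8,  115.5]), [np.float64(0.4355915815562073), np.float64(0.73184006606838), np.float64(1.5510621592373888), np.float64(1.9740759525262626)])
[ 442.1 -309.6  119. ] [ 441.9 -309.3  119. ]
[ 457.4 -302.   119. ]
[ 450.4 -324.9  119. ]
[ 434.  -294.7  119. ]
[ 427. -318.  119.]
t 1.55 pos [ 392.4622 -296.0903  335.6624] yaw -0.29403385356695155 F [ 0.3449  0.2462 -0.1112] open 0.9925885154837076
delta m [ 0.0502 -0.0009  0.1558] twist -0.004033853566951573
```

Request:
{"fn": "apply_moves", "kwargs": {
  "deltas": [
    [[0.051,-0.0015,0.03,0],[0.051,-0.0015,0.08,0],[0.051,-0.0015,0.13,0],[0.051,-0.0015,0.16,0],[0.051,-0.0015,0.16,0]]
  ]
}}

```text
time: 2.05
position: [439.3, -305.6, 169.0]
eef_rot: [-0.003, 0.989, -0.145, -0.005]
contact_force: [-0.1, 0.1, -1.2]
opening: 0.999
finger_force: 0.0
```

```bash
python3 goto.py 442 -309.5 84 -0.298
```

```text
t 2.05 pos [ 439.2614 -305.5684  168.968 ] yaw -0.2918334901691233 F [-0.1136  0.1334 -1.2318] open 0.9992715167883184
delta m [0.0046 0.0034 0.0849] twist 0.0061665098308766875
```

Request:
{"fn": "apply_moves", "kwargs": {
  "deltas": [
    [[0,0,0,0],[0,0,0,0],[0,0,0,0]]
  ]
}}

```text
time: 2.35
position: [443.7, -309.4, 177.4]
eef_rot: [0.001, 0.989, -0.145, 0.002]
contact_force: [-0.2, 0.3, -0.0]
opening: 0.997
finger_force: 0.0
```

```bash
python3 goto.py 442 -309.5 84 -0.298
```

```text
t 2.35 pos [ 443.6616 -309.4112  177.3615] yaw -0.29146913901644694 F [-0.2468  0.3133 -0.0052] open 0.9967627993869352
delta m [-0.0019  0.0004  0.0934] twist 0.006530860983553044
```

Request:
{"fn": "apply_moves", "kwargs": {
  "deltas": [
    [[-0.0015,0.0,0.03,0.006],[-0.0015,0.0,0.06,0.006],[-0.0015,0,0.09,0.006],[-0.0015,0,0.093,0.006],[-0.0015,0,0.093,0.006]]
  ]
}}

```text
time: 2.85
position: [441.3, -308.0, 83.0]
eef_rot: [0.0, 0.989, -0.148, 0.0]
contact_force: [-0.5, 0.5, 0.0]
opening: 0.997
finger_force: 0.0
```

Request:
{"fn": "apply_moves", "kwargs": {
  "deltas": [
    [[0,0,0,0],[0,0,0,0],[0,0,0,0],[0,0,0,0],[0,0,0,0]]
  ],
  "claw": 0.015
}}

```text
time: 3.35
position: [441.3, -308.3, 82.9]
eef_rot: [0.001, 0.989, -0.148, 0.001]
contact_force: [-1.8, -0.3, 5.0]
opening: 0.272
finger_force: 58.8
```

Request:
{"fn": "apply_moves", "kwargs": {
  "deltas": [
    [[0,0,0,0],[0,0,0,0],[0,0,0,0]]
  ]
}}

```text
time: 3.65
position: [441.3, -308.4, 82.9]
eef_rot: [0.001, 0.989, -0.148, 0.001]
contact_force: [-1.4, -0.4, 6.4]
opening: 0.274
finger_force: 58.9
```

Request:
{"fn": "apply_moves", "kwargs": {
  "deltas": [
    [[0,0,-0.015,0],[0,0,-0.05,0],[0,0,-0.09,0],[0,0,-0.13,0],[0,0,-0.17,0]]
  ]
}}

```text
time: 4.15
position: [440.4, -307.0, 253.0]
eef_rot: [-0.001, 0.989, -0.148, -0.001]
contact_force: [0.7, -0.4, -2.7]
opening: 0.273
finger_force: 61.0
```

```bash
python3 goto.py 450 0 300 -0.1
```

```text
t 4.15 pos [ 440.3568 -306.9938  252.9859] yaw -0.29717471753687436 F [ 0.6624 -0.4301 -2.6877] open 0.2730959629711653
delta m [-0.0807 -0.2964 -0.0466] twist -0.19717471753687435
```

Request:
{"fn": "apply_moves", "kwargs": {
  "deltas": [
    [[-0.081,-0.296,-0.047,-0.197],[-0.081,-0.296,-0.047,-0.197],[-0.081,-0.296,-0.047,-0.197],[-0.081,-0.296,-0.047,-0.197],[-0.081,-0.296,-0.047,-0.197]]
  ]
}}

```text
time: 4.65
position: [447.6, -58.6, 289.8]
eef_rot: [-0.0, 0.999, -0.05, -0.0]
contact_force: [0.9, 0.1, -1.9]
opening: 0.273
finger_force: 60.9
```

```bash
python3 goto.py 450 0 300 -0.1
```

```text
t 4.65 pos [447.5582 -58.6422 289.7696] yaw -0.10086578128721412 F [ 0.8643  0.0565 -1.8769] open 0.27283953801005223
delta m [-0.0035 -0.0586 -0.0102] twist -0.0008657812872141096
```

Request:
{"fn": "apply_moves", "kwargs": {
  "deltas": [
    [[0,0,0,0],[0,0,0,0],[0,0,0,0]]
  ]
}}

```text
time: 4.95
position: [448.2, -61.2, 289.5]
eef_rot: [0.0, 0.999, -0.05, -0.0]
contact_force: [-0.3, -0.0, -2.6]
opening: 0.277
finger_force: 61.3
```

```bash
python3 - <<'E'
from h import *
from station import *
s=sense();f=grab_frame('wrist');pickle.dump((f,s),open('w3.pkl','wb'));print(s['position'])
E
```

```text
[448.19847389 -61.21652332 289.47409142]
```

Request:
{"fn": "apply_moves", "kwargs": {
  "deltas": [
    [[0,-0.04,-0.02,0],[0,-0.07,-0.02,0],[0,-0.08,-0.02,0],[0,-0.08,-0.02,0],[0,-0.08,-0.02,0]]
  ]
}}

```text
time: 5.5
position: [456.2, 17.7, 309.4]
eef_rot: [0.0, 0.999, -0.051, -0.001]
contact_force: [-0.0, -0.1, -2.4]
opening: 0.27
finger_force: 61.4
```

```bash
python3 - <<'E'
from h import *
from station import *
s=sense();f=grab_frame('wrist');pickle.dump((f,s),open('w4.pkl','wb'));print(s['position'])
f3,s3=pickle.load(open('w3.pkl','rb'))
out=[]
for g,t in((f3,s3),(f,s)):
    u,v=map(int,proj(g,(590,15,60),t));u0=min(max(u-165,0),310);v0=max(v-110,0);print(u,v,u0,v0)
    out.append(cv2.resize(g['image'][v0:v0+235,u0:u0+330,::-1],None,fx=2.4,fy=2.4,interpolation=cv2.INTER_CUBIC))
cv2.imwrite('pics/w3.png',out[0]);cv2.imwrite('pics/w4.png',out[1]);print(out[0].shape,out[1].shape)
E
```

```text
[456.23936303  17.67202023 309.39324773]
242 67 77 0
322 66 157 0
(564, 792, 3) (564, 792, 3)
```

View pics/w3.png

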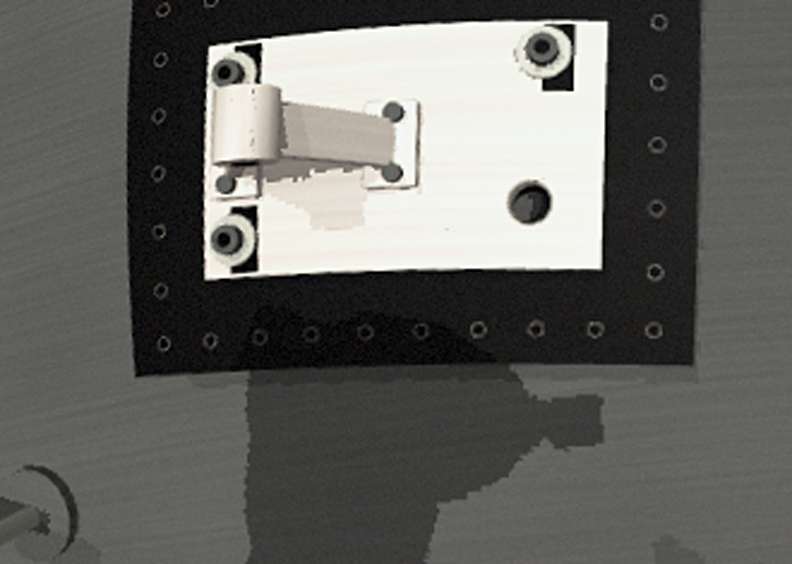

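View pics/w4.png

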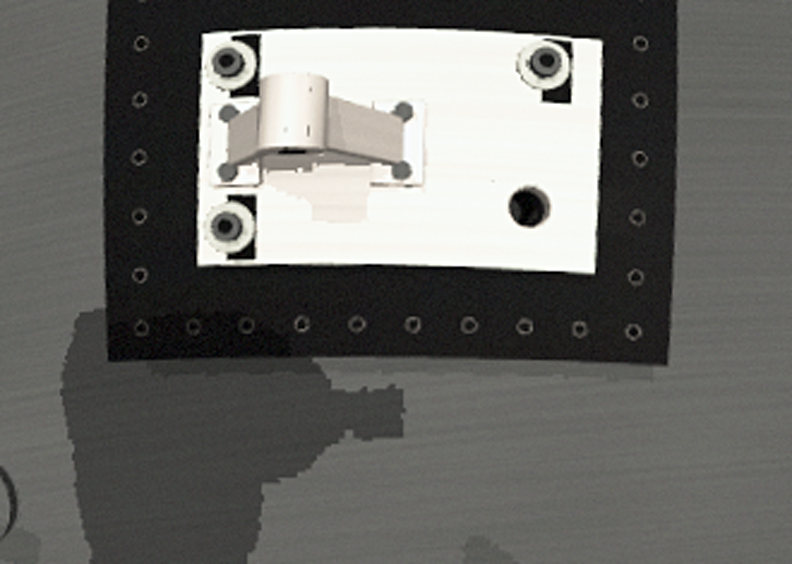

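The wrist views show the near board corners at zoom (136,376)/(693,365) in w3 and (109,360)/(667,364) in w4. The pin hole is at (530,202) in w3 and (529,207) in w4. The three screw heads are at (227,72), (542,46), (227,239) in w3 and (228,60), (546,59), (229,226) in w4.

```bash
cat > fit.py <<'E'
from h import *
from scipy.optimize import least_squares
np.set_printoptions(precision=2,suppress=True)
w3=pickle.load(open('w3.pkl','rb'));w4=pickle.load(open('w4.pkl','rb'))
V=[(w3,77),(w4,157)]
def rr(i,p): w,u0=V[i];return ray(w[0],(u0+(p[0]+.5)/2.4-.5,(p[1]+.5)/2.4-.5),w[1])
def fit(m,pts,z):
    m=np.array(m,float);q=np.array([atz(rr(i,p),z)[:2] for i,p in pts])
    def T(x): c,s=np.cos(x[2]),np.sin(x[2]);return m@np.array([[c,s],[-s,c]])+x[:2]
    r=least_squares(lambda x:(T(x)-q).ravel(),[590,15,-.1]);return r.x,(T(r.x)-q)
S=[(36,66),(36,-66),(-36,66)]
a=fit(S,[(0,(227,72)),(0,(542,46)),(0,(227,239))],79);b=fit(S,[(1,(228,60)),(1,(546,59)),(1,(229,226))],79)
print('screws',a,b)
C=[(-95,130),(-95,-130)]
print('corners',fit(C,[(0,(136,376)),(0,(693,365))],50),fit(C,[(1,(109,360)),(1,(667,364))],50))
# board tapped holes: near row & mid-side check skipped
print('plate',fit([(-52,85),(-52,-85),(52,-85)],[(0,(205,279)),(0,(602,269)),(0,(607,22))],68),
 fit([(-52,85),(-52,-85),(52,-85),(52,85)],[(1,(198,266)),(1,(595,273)),(1,(602,41)),(1,(203,34))],68))
print('hole',tri([rr(0,(530,202)),rr(1,(529,207))]),atz(rr(0,(530,202)),68),atz(rr(1,(529,207)),68))
print('screw tri',[tri([rr(0,p),rr(1,q)])[0] for p,q in zip([(227,72),(542,46),(227,239)],[(228,60),(546,59),(229,226)])])
for x in (a[0],b[0]):
    c,s=np.cos(x[2]),np.sin(x[2]);print('bore',x[0]-25*c+56*s,x[1]-25*s-56*c)
E
python3 fit.py
```

```text
screws (array([597.94,  17.82,  -0.11]), array([[-0.07,  0.36],
       [ 0.17, -0.85],
       [-0.09,  0.49]])) (array([598.2 ,  17.94,  -0.11]), array([[-0.29,  0.17],
       [ 0.3 , -0.91],
       [-0.01,  0.74]]))
corners (array([598.36,  18.69,  -0.11]), array([[ 0.05,  0.4 ],
       [-0.05, -0.4 ]])) (array([598.74,  18.69,  -0.11]), array([[ 0.06,  0.49],
       [-0.06, -0.49]]))
plate (array([596.12,  13.53,  -0.13]), array([[-0.18, -0.34],
       [-0.07,  0.6 ],
       [ 0.26, -0.26]])) (array([595.99,  13.49,  -0.13]), array([[ 0.12, -0.29],
       [-0.09,  0.31],
       [ 0.16,  0.15],
       [-0.19, -0.17]]))
hole (array([564.38, -38.83,  66.36]), [np.float64(0.13569547649457106), np.float64(0.13569547649455466)]) [564.37 -38.98  68.  ] [564.14 -38.61  68.  ]
screw tri [array([641.77,  79.96,  76.94]), array([626.88, -50.83,  77.41]), array([569.38,  86.43,  80.04])]
bore 566.9370878952625 -35.093088803716455
bore 567.3915075440957 -35.09061430236608
```

```bash
python3 - <<'E'
from h import *
np.set_printoptions(precision=1,suppress=True)
F,_=pickle.load(open('f0.pkl','rb'))
print('lens foot',atz(ray(F['scene'],(419,222)),0),atz(ray(F['side'],(347,397)),0))
E
python3 goto.py 540.7 91.4 200 -0.13
```

```text
lens foot [458.5 275.7   0. ] [451.1 277.3   0. ]
t 5.55 pos [456.2356  17.604  309.4356] yaw -0.10207952632750596 F [ 0.0454 -0.0568 -2.157 ] open 0.27213421054191006
delta m [ 0.0766 -0.0821  0.1093] twist 0.027920473672494048
```

Request:
{"fn": "apply_moves", "kwargs": {
  "deltas": [
    [[0.035,-0.037,0.0,0.028],[0.0765,-0.082,0.03,0.028],[0.0765,-0.082,0.07,0.028],[0.0765,-0.082,0.109,0.028],[0.0765,-0.082,0.109,0.028]]
  ]
}}

```text
time: 6.05
position: [535.8, 44.1, 200.5]
eef_rot: [-0.016, 0.999, -0.036, -0.002]
contact_force: [-0.6, -0.3, -3.2]
opening: 0.273
finger_force: 61.3
```

Request:
{"fn": "apply_moves", "kwargs": {
  "deltas": [
    [[0,0,0.03,0],[0,0,0.055,0],[0,0,0.068,0],[0,0,0.068,0],[0,0,0.068,0]]
  ]
}}

```text
time: 6.55
position: [537.1, 46.0, 136.2]
eef_rot: [-0.016, 0.999, -0.034, -0.0]
contact_force: [-0.8, -0.1, -2.6]
opening: 0.272
finger_force: 61.5
```

```bash
python3 goto.py 540.7 91.4 130 -0.13
```

```text
t 6.55 pos [537.1066  45.9759 136.1694] yaw -0.06873966517830186 F [-0.7735 -0.0928 -2.5949] open 0.27177622861231143
delta m [ 0.0005 -0.0453  0.0076] twist 0.06126033482169814
```

```bash
python3 -c "
from station import *
s=sense();print(s['q'].round(3),s['eef_rot'].round(4),s['effort'].round(1))"
```

```text
[-0.07   0.388 -0.363  0.82   0.032  3.14 ] [-1.620e-02  9.993e-01 -3.440e-02 -1.000e-04] [ -0.  -44.9  23.3   0.    0.1  -0. ]
```

The pose came out tilted because joint 6 reached its limit of 3.14. I'll raise slightly and turn half around, which gives the same grasp with the wrist free.

Request:
{"fn": "apply_moves", "kwargs": {
  "deltas": [
    [[-0.005,0,-0.02,-0.14],[-0.01,0,-0.04,-0.28],[-0.01,0,-0.05,-0.42],[-0.01,0,-0.05,-0.56],[-0.01,0,-0.05,-0.7]]
  ]
}}

```text
time: 7.05
position: [528.3, 45.4, 188.3]
eef_rot: [-0.014, 0.949, 0.314, 0.008]
contact_force: [0.2, -0.5, -1.9]
opening: 0.274
finger_force: 61.4
```

```bash
python3 goto.py 540.7 91.4 180 3.0116;python3 -c "
from station import *
s=sense();print(s['q'].round(3),s['eef_rot'].round(4))"
```

```text
t 7.05 pos [528.2891  45.4332 188.2842] yaw 0.6375995484715598 F [ 0.2064 -0.5482 -1.9382] open 0.2744576455405974
delta m [ 0.0371 -0.0293  0.0098] twist -2.37400045152844
[-0.072  0.319 -0.32   0.93   0.032  2.432] [-0.0144  0.9494  0.3135  0.0075]
```

Tilt of 0.03 rad has been kept (q5 = 0.032). I'll undo it by using the opposite joint-6 limit, mirrored, and start by turning there.

Request:
{"fn": "apply_moves", "kwargs": {
  "deltas": [
    [[0,0,-0.01,-0.148],[0,0,-0.02,-0.296],[0,0,-0.02,-0.444],[0,0,-0.02,-0.592],[0,0,-0.02,-0.74]]
  ]
}}

```text
time: 7.55
position: [527.9, 44.8, 207.8]
eef_rot: [-0.011, 0.772, 0.636, 0.012]
contact_force: [-1.6, 0.2, -1.9]
opening: 0.272
finger_force: 61.4
```

Request:
{"fn": "apply_moves", "kwargs": {
  "deltas": [
    [[0,0,0,-0.148],[0,0,0,-0.296],[0,0,0,-0.444],[0,0,0,-0.592],[0,0,0,-0.74]]
  ]
}}

```text
time: 8.05
position: [527.8, 44.8, 207.6]
eef_rot: [-0.006, 0.49, 0.872, 0.015]
contact_force: [-0.2, -1.2, -2.5]
opening: 0.274
finger_force: 61.4
```

Request:
{"fn": "apply_moves", "kwargs": {
  "deltas": [
    [[0,0,0,-0.148],[0,0,0,-0.296],[0,0,0,-0.444],[0,0,0,-0.592],[0,0,0,-0.74]]
  ]
}}

```text
time: 8.55
position: [527.8, 44.8, 207.6]
eef_rot: [-0.0, 0.141, 0.99, 0.016]
contact_force: [-0.0, 0.3, -2.5]
opening: 0.269
finger_force: 61.4
```

Request:
{"fn": "apply_moves", "kwargs": {
  "deltas": [
    [[0,0,0,-0.148],[0,0,0,-0.296],[0,0,0,-0.444],[0,0,0,-0.592],[0,0,0,-0.74]]
  ]
}}

```text
time: 9.05
position: [527.8, 44.8, 207.7]
eef_rot: [0.006, -0.226, 0.974, 0.015]
contact_force: [-0.2, 0.1, -2.4]
opening: 0.275
finger_force: 61.4
```

Request:
{"fn": "apply_moves", "kwargs": {
  "deltas": [
    [[0,0,0,-0.148],[0,0,0,-0.296],[0,0,0,-0.444],[0,0,0,-0.592],[0,0,0,-0.74]]
  ]
}}

```text
time: 9.55
position: [527.8, 44.8, 207.7]
eef_rot: [0.011, -0.563, 0.826, 0.012]
contact_force: [-0.1, -1.3, -2.6]
opening: 0.271
finger_force: 61.4
```

Request:
{"fn": "apply_moves", "kwargs": {
  "deltas": [
    [[0,0,0,-0.148],[0,0,0,-0.296],[0,0,0,-0.444],[0,0,0,-0.592],[0,0,0,-0.74]]
  ]
}}

```text
time: 10.05
position: [527.8, 44.9, 207.7]
eef_rot: [-0.014, 0.824, -0.567, -0.008]
contact_force: [-0.3, -0.5, -2.7]
opening: 0.276
finger_force: 61.4
```

```bash
python3 goto.py 540.7 91.4 180 3.0116;python3 -c "
from station import *
s=sense();print(s['q'].round(4),s['eef_rot'].round(4))"
```

```text
t 10.05 pos [527.7903  44.8576 207.6504] yaw -1.2046987887421978 F [-0.3416 -0.535  -2.7295] open 0.2757053639646686
delta m [-0.038  -0.0283  0.0292] twist -4.216298788742198
[-0.0735  0.3025 -0.2897  0.977   0.0325 -2.0101] [-0.0144  0.8238 -0.5666 -0.0075]
```

Request:
{"fn": "apply_moves", "kwargs": {
  "deltas": [
    [[0,0,0,-0.148],[0,0,0,-0.296],[0,0,0,-0.444],[0,0,0,-0.592],[0,0,0,-0.74]]
  ]
}}

```text
time: 10.55
position: [527.8, 44.8, 207.6]
eef_rot: [-0.016, 0.973, -0.23, -0.002]
contact_force: [0.1, 0.1, -3.3]
opening: 0.274
finger_force: 61.4
```

Request:
{"fn": "apply_moves", "kwargs": {
  "deltas": [
    [[0,0,0,-0.148],[0,0,0,-0.296],[0,0,0,-0.38],[0,0,0,-0.38]]
  ]
}}

```text
time: 10.95
position: [527.7, 44.9, 207.5]
eef_rot: [-0.016, 0.999, -0.046, 0.001]
contact_force: [0.1, 0.0, -2.2]
opening: 0.274
finger_force: 61.4
```

Request:
{"fn": "apply_moves", "kwargs": {
  "deltas": [
    [[0,0.03,0,0]]
  ]
}}

```text
time: 11.05
position: [526.1, 26.7, 206.3]
eef_rot: [-0.012, 0.999, -0.053, 0.001]
contact_force: [-0.1, -0.0, -2.4]
opening: 0.271
finger_force: 61.4
```

```bash
python3 -c "
from station import *
s=sense();print(s['q'].round(4),s['eef_rot'].round(4),s['position'])"
```

```text
[-0.1039  0.2996 -0.2972  0.9734  0.0247 -3.139 ] [-1.230e-02  9.985e-01 -5.320e-02  9.000e-04] [526.07517764  26.71799074 206.34264896]
```

Request:
{"fn": "apply_moves", "kwargs": {
  "deltas": [
    [[0,0.03,0,0]]
  ]
}}

```text
time: 11.15
position: [524.5, 10.0, 205.3]
eef_rot: [-0.006, 0.998, -0.065, 0.0]
contact_force: [0.7, -0.4, -1.7]
opening: 0.276
finger_force: 61.3
```

Request:
{"fn": "apply_moves", "kwargs": {
  "deltas": [
    [[0,0.03,0,0]]
  ]
}}

```text
time: 11.25
position: [522.7, -5.0, 204.5]
eef_rot: [0.0, 0.997, -0.076, -0.0]
contact_force: [-0.0, -0.5, -2.0]
opening: 0.271
finger_force: 61.4
```

```bash
python3 -c "
from station import *
s=sense();print(s['q'].round(4),s['eef_rot'].round(4),s['position'])"
```

```text
[-1.5040e-01  2.9680e-01 -3.0580e-01  9.6910e-01 -8.0000e-04 -3.1393e+00] [ 4.000e-04  9.971e-01 -7.630e-02 -5.000e-04] [522.6826559   -5.02360443 204.54852757]
```

Request:
{"fn": "apply_moves", "kwargs": {
  "deltas": [
    [[0,0,0,0.148],[0,0,0,0.296],[0,0,0,0.444],[0,0,0,0.592],[0,0,0,0.74]]
  ]
}}

```text
time: 11.75
position: [522.5, -4.6, 204.2]
eef_rot: [0.0, 0.901, -0.434, -0.001]
contact_force: [-0.6, 0.2, -2.6]
opening: 0.271
finger_force: 61.4
```

```bash
python3 -c "
from station import *
s=sense();print(s['q'].round(4),s['eef_rot'].round(4),s['position'])"
```

```text
[-1.4990e-01  2.9730e-01 -3.0590e-01  9.6920e-01 -4.0000e-04 -2.3934e+00] [ 4.000e-04  9.009e-01 -4.341e-01 -7.000e-04] [522.53844655  -4.58099528 204.23828825]
```

Tilt is gone. I'll turn on to yaw π−0.13.

Request:
{"fn": "apply_moves", "kwargs": {
  "deltas": [
    [[0,0,0,0.148],[0,0,0,0.296],[0,0,0,0.444],[0,0,0,0.592],[0,0,0,0.74]]
  ]
}}

```text
time: 12.25
position: [522.5, -4.5, 204.3]
eef_rot: [-0.001, -0.683, 0.73, 0.001]
contact_force: [0.3, -0.1, -1.9]
opening: 0.27
finger_force: 61.4
```

Request:
{"fn": "apply_moves", "kwargs": {
  "deltas": [
    [[0,0,0,0.148],[0,0,0,0.296],[0,0,0,0.444],[0,0,0,0.592],[0,0,0,0.74]]
  ]
}}

```text
time: 12.75
position: [522.5, -4.5, 204.2]
eef_rot: [-0.001, -0.373, 0.928, 0.0]
contact_force: [-0.1, 0.4, -3.1]
opening: 0.272
finger_force: 61.4
```

Request:
{"fn": "apply_moves", "kwargs": {
  "deltas": [
    [[0,0,0,0.148],[0,0,0,0.296],[0,0,0,0.444],[0,0,0,0.592],[0,0,0,0.74]]
  ]
}}

```text
time: 13.25
position: [522.5, -4.5, 204.2]
eef_rot: [-0.001, -0.012, 1.0, -0.0]
contact_force: [0.6, -0.2, -2.6]
opening: 0.271
finger_force: 61.4
```

```bash
python3 goto.py 540.7 91.4 180 -3.2716;python3 -c "
from station import *
s=sense();print(s['q'].round(4),s['eef_rot'].round(4))"
```

```text
t 13.25 pos [522.5382  -4.542  204.2262] yaw -3.117968038080506 F [ 0.5686 -0.2366 -2.6092] open 0.27098653769089126
delta m [-0.0205  0.0955  0.0242] twist 0.1536319619194937
[-1.498e-01  2.974e-01 -3.059e-01  9.692e-01 -3.000e-04 -1.735e-01] [-8.000e-04 -1.180e-02  9.999e-01 -0.000e+00]
```

Request:
{"fn": "apply_moves", "kwargs": {
  "deltas": [
    [[-0.0205,0.04,0,0.1],[-0.0205,0.08,0,0.154],[-0.0205,0.0955,0.024,0.154],[-0.0205,0.0955,0.024,0.154],[-0.0205,0.0955,0.024,0.154]]
  ]
}}

```text
time: 13.75
position: [539.5, 91.7, 179.9]
eef_rot: [-0.002, 0.061, 0.998, -0.0]
contact_force: [1.0, -0.2, -1.2]
opening: 0.274
finger_force: 61.4
```

```bash
python3 goto.py 540.7 91.4 130 -3.2716;python3 -c "
from station import *
s=sense();print(s['q'].round(4),s['eef_rot'].round(4))"
```

```text
t 13.75 pos [539.4624  91.6952 179.855 ] yaw 3.018947497615105 F [ 0.9582 -0.2378 -1.1798] open 0.27418333246859194
delta m [-0.0014 -0.0001  0.0499] twist 6.290547497615105
[ 3.370e-02  3.632e-01 -2.769e-01  9.339e-01 -5.000e-04  1.564e-01] [-1.600e-03  6.130e-02  9.981e-01 -4.000e-04]
```

Request:
{"fn": "apply_moves", "kwargs": {
  "deltas": [
    [[0,0,0.02,0],[0,0,0.04,0],[0,0,0.05,0],[0,0,0.05,0],[0,0,0.05,0]]
  ]
}}

```text
time: 14.25
position: [540.4, 91.6, 130.9]
eef_rot: [-0.001, 0.062, 0.998, 0.0]
contact_force: [0.1, 1.2, -2.4]
opening: 0.273
finger_force: 61.5
```

```bash
python3 goto.py 540.7 91.4 130 3.0116
```

```text
t 14.25 pos [540.3967  91.5621 130.854 ] yaw 3.018288209869549 F [ 0.0899  1.1886 -2.432 ] open 0.2733137803878364
delta m [-0.0003 -0.0001  0.0009] twist 0.006688209869548878
```

Request:
{"fn": "apply_moves", "kwargs": {
  "deltas": [
    [[-0.001,0,0.001,0.007],[-0.002,0,0.001,0.007],[-0.003,0,0.001,0.007],[-0.003,0,0.001,0.007]]
  ]
}}

```text
time: 14.65
position: [543.1, 91.9, 129.3]
eef_rot: [-0.001, 0.064, 0.998, 0.0]
contact_force: [-0.4, -0.6, -1.4]
opening: 0.272
finger_force: 61.5
```

Request:
{"fn": "apply_moves", "kwargs": {
  "deltas": [
    [[-0.0005,0,0,0],[-0.0005,0,0,0]]
  ]
}}

```text
time: 14.85
position: [543.3, 91.9, 129.0]
eef_rot: [-0.001, 0.064, 0.998, 0.0]
contact_force: [-0.1, 0.2, -1.8]
opening: 0.278
finger_force: 61.5
```

Request:
{"fn": "apply_moves", "kwargs": {
  "deltas": [
    [[-0.0005,0,0,0],[-0.0005,0,0,0]]
  ]
}}

```text
time: 15.05
position: [543.8, 91.8, 129.0]
eef_rot: [-0.001, 0.065, 0.998, 0.0]
contact_force: [1.0, -0.9, -3.0]
opening: 0.274
finger_force: 61.5
```

Request:
{"fn": "apply_moves", "kwargs": {
  "deltas": [
    [[-0.0005,0,0,0],[-0.0005,0,0,0]]
  ]
}}

```text
time: 15.25
position: [544.3, 91.7, 129.0]
eef_rot: [-0.001, 0.065, 0.998, 0.0]
contact_force: [-0.3, -0.1, -2.0]
opening: 0.27
finger_force: 61.5
```

Request:
{"fn": "apply_moves", "kwargs": {
  "deltas": [
    [[-0.0005,0,0,0],[-0.0005,0,0,0]]
  ]
}}

```text
time: 15.45
position: [544.8, 91.6, 129.0]
eef_rot: [-0.001, 0.065, 0.998, 0.0]
contact_force: [0.3, 0.1, -2.4]
opening: 0.27
finger_force: 61.5
```

Request:
{"fn": "apply_moves", "kwargs": {
  "deltas": [
    [[-0.0005,0,0,0],[-0.0005,0,0,0]]
  ]
}}

```text
time: 15.65
position: [545.3, 91.5, 129.0]
eef_rot: [-0.001, 0.065, 0.998, 0.0]
contact_force: [-0.6, 0.3, -2.6]
opening: 0.269
finger_force: 61.5
```

Request:
{"fn": "apply_moves", "kwargs": {
  "deltas": [
    [[-0.0005,0,0,0],[-0.0005,0,0,0]]
  ]
}}

```text
time: 15.85
position: [545.8, 91.5, 129.0]
eef_rot: [-0.001, 0.065, 0.998, 0.0]
contact_force: [0.3, -0.5, -2.6]
opening: 0.276
finger_force: 61.5
```

Request:
{"fn": "apply_moves", "kwargs": {
  "deltas": [
    [[-0.0005,0,0,0],[-0.0005,0,0,0]]
  ]
}}

```text
time: 16.05
position: [546.3, 91.4, 129.0]
eef_rot: [-0.001, 0.065, 0.998, 0.0]
contact_force: [-0.3, 0.1, -2.2]
opening: 0.27
finger_force: 61.5
```

Request:
{"fn": "apply_moves", "kwargs": {
  "deltas": [
    [[-0.0005,0,0,0],[-0.0005,0,0,0]]
  ]
}}

```text
time: 16.25
position: [546.8, 91.4, 129.0]
eef_rot: [-0.001, 0.065, 0.998, 0.0]
contact_force: [-0.0, -0.3, -2.8]
opening: 0.272
finger_force: 61.5
```

Request:
{"fn": "apply_moves", "kwargs": {
  "deltas": [
    [[-0.0005,0,0,0],[-0.0005,0,0,0]]
  ]
}}

```text
time: 16.45
position: [547.3, 91.3, 129.0]
eef_rot: [-0.001, 0.065, 0.998, 0.0]
contact_force: [-0.0, 0.7, -3.1]
opening: 0.269
finger_force: 61.5
```

Request:
{"fn": "apply_moves", "kwargs": {
  "deltas": [
    [[-0.0005,0,0,0],[-0.0005,0,0,0]]
  ]
}}

```text
time: 16.65
position: [547.5, 91.3, 128.9]
eef_rot: [-0.001, 0.064, 0.998, 0.0]
contact_force: [-0.8, -0.6, -2.1]
opening: 0.272
finger_force: 61.5
```

Request:
{"fn": "apply_moves", "kwargs": {
  "deltas": [
    [[-0.0003,0,0,0],[-0.0003,0,0,0]]
  ]
}}

```text
time: 16.85
position: [547.6, 91.3, 128.9]
eef_rot: [-0.001, 0.064, 0.998, 0.0]
contact_force: [-0.9, 0.6, -1.9]
opening: 0.276
finger_force: 61.5
```

Request:
{"fn": "apply_moves", "kwargs": {
  "deltas": [
    [[-0.0003,0,0,0],[-0.0003,0,0,0]]
  ]
}}

```text
time: 17.05
position: [547.7, 91.2, 128.8]
eef_rot: [-0.002, 0.064, 0.998, 0.0]
contact_force: [-2.3, 0.5, -1.5]
opening: 0.276
finger_force: 61.6
```

Request:
{"fn": "apply_moves", "kwargs": {
  "deltas": [
    [[-0.0003,0,0,0],[-0.0003,0,0,0]]
  ]
}}

```text
time: 17.25
position: [547.9, 91.2, 128.8]
eef_rot: [-0.002, 0.064, 0.998, 0.0]
contact_force: [-3.2, 0.6, 0.4]
opening: 0.271
finger_force: 61.6
```

```bash
python3 - <<'E'
import numpy as np
# retreat 3.5mm then to right spot: plate y +70 -> -70 in tool y (+y tool = plate +y at yaw pi)
from station import *
s=sense();print(s['position'],s['contact_force'],s['eef_rot'])
E
```

```text
[547.9397943   91.21974281 128.81401005] [-3.21680044  0.60829417  0.40612467] [-1.62009934e-03  6.44737414e-02  9.97918084e-01  9.94414354e-05]
```

Request:
{"fn": "apply_moves", "kwargs": {
  "deltas": [
    [[0.006,0,-0.001,0],[0.006,-0.04,-0.001,0],[0.006,-0.085,-0.001,0],[0.006,-0.13,-0.001,0],[0.006,-0.14,-0.001,0]]
  ]
}}

```text
time: 17.75
position: [525.1, -51.1, 130.5]
eef_rot: [0.0, 0.067, 0.998, -0.001]
contact_force: [0.8, 0.5, -2.1]
opening: 0.271
finger_force: 61.4
```

Request:
{"fn": "apply_moves", "kwargs": {
  "deltas": [
    [[-0.001,0,0,0],[-0.002,0,0,0],[-0.002,0,0,0]]
  ]
}}

```text
time: 18.05
position: [527.1, -46.0, 130.1]
eef_rot: [-0.001, 0.064, 0.998, 0.0]
contact_force: [-0.1, 0.6, -2.6]
opening: 0.273
finger_force: 61.4
```

```bash
python3 goto.py 528.0 -47.5 129 3.0116
```

```text
t 18.05 pos [527.1218 -46.036  130.0734] yaw 3.0141869987082006 F [-0.1188  0.5739 -2.6112] open 0.2733516645083385
delta m [-0.0011 -0.0013  0.0011] twist 0.0025869987082005608
```

Request:
{"fn": "apply_moves", "kwargs": {
  "deltas": [
    [[-0.0005,0,0.001,0],[-0.001,0,0.001,0],[-0.001,0,0.001,0]]
  ]
}}

```text
time: 18.35
position: [527.7, -46.7, 128.9]
eef_rot: [-0.001, 0.064, 0.998, 0.0]
contact_force: [-0.2, 0.6, -2.3]
opening: 0.272
finger_force: 61.4
```

Request:
{"fn": "apply_moves", "kwargs": {
  "deltas": [
    [[-0.0005,0,0,0],[-0.0005,0,0,0]]
  ]
}}

```text
time: 18.55
position: [528.2, -47.3, 129.0]
eef_rot: [-0.001, 0.064, 0.998, 0.0]
contact_force: [0.0, 0.2, -1.9]
opening: 0.274
finger_force: 61.4
```

Request:
{"fn": "apply_moves", "kwargs": {
  "deltas": [
    [[-0.0004,0,0,0],[-0.0004,0,0,0]]
  ]
}}

```text
time: 18.75
position: [528.5, -47.5, 129.0]
eef_rot: [-0.001, 0.065, 0.998, 0.0]
contact_force: [-0.4, 0.3, -2.4]
opening: 0.273
finger_force: 61.4
```

Request:
{"fn": "apply_moves", "kwargs": {
  "deltas": [
    [[-0.0004,0,0,0],[-0.0004,0,0,0]]
  ]
}}

```text
time: 18.95
position: [528.9, -47.6, 129.0]
eef_rot: [-0.001, 0.065, 0.998, 0.0]
contact_force: [-0.5, 0.1, -2.9]
opening: 0.273
finger_force: 61.4
```

Request:
{"fn": "apply_moves", "kwargs": {
  "deltas": [
    [[-0.0004,0,0,0],[-0.0004,0,0,0]]
  ]
}}

```text
time: 19.15
position: [529.4, -47.6, 129.0]
eef_rot: [-0.001, 0.065, 0.998, 0.0]
contact_force: [0.0, -0.4, -2.1]
opening: 0.271
finger_force: 61.4
```

Request:
{"fn": "apply_moves", "kwargs": {
  "deltas": [
    [[-0.0004,0,0,0],[-0.0004,0,0,0]]
  ]
}}

```text
time: 19.35
position: [529.5, -47.6, 128.9]
eef_rot: [-0.001, 0.065, 0.998, 0.0]
contact_force: [-0.3, -0.3, -2.7]
opening: 0.278
finger_force: 61.4
```

Request:
{"fn": "apply_moves", "kwargs": {
  "deltas": [
    [[-0.0004,0,0,0],[-0.0004,0,0,0]]
  ]
}}

```text
time: 19.55
position: [529.6, -47.6, 128.9]
eef_rot: [-0.001, 0.065, 0.998, 0.0]
contact_force: [-0.6, -0.1, -1.5]
opening: 0.276
finger_force: 61.5
```

Request:
{"fn": "apply_moves", "kwargs": {
  "deltas": [
    [[-0.0004,0,0,0],[-0.0004,0,0,0]]
  ]
}}

```text
time: 19.75
position: [529.8, -47.6, 128.8]
eef_rot: [-0.002, 0.065, 0.998, 0.0]
contact_force: [-2.7, -0.4, -1.4]
opening: 0.273
finger_force: 61.6
```

Request:
{"fn": "apply_moves", "kwargs": {
  "deltas": [
    [[-0.0003,0,0,0],[-0.0003,0,0,0]]
  ]
}}

```text
time: 19.95
position: [530.0, -47.6, 128.8]
eef_rot: [-0.002, 0.065, 0.998, 0.0]
contact_force: [-4.2, 0.0, -0.3]
opening: 0.272
finger_force: 61.7
```

Request:
{"fn": "apply_moves", "kwargs": {
  "deltas": [
    [[0.006,0,0,0],[0.006,-0.032,0,0],[0.006,-0.032,0,0],[-0.02,-0.032,0,0],[-0.042,-0.032,0,0]]
  ]
}}

```text
time: 20.45
position: [569.8, -85.1, 129.4]
eef_rot: [0.0, 0.065, 0.998, 0.0]
contact_force: [-0.2, -0.3, -2.5]
opening: 0.276
finger_force: 61.4
```

Request:
{"fn": "apply_moves", "kwargs": {
  "deltas": [
    [[0,0.001,0,0],[0,0.002,0,0],[0,0.002,0,0]]
  ]
}}

```text
time: 20.75
position: [567.8, -82.3, 128.7]
eef_rot: [-0.001, 0.064, 0.998, 0.0]
contact_force: [-0.0, -0.5, -2.6]
opening: 0.273
finger_force: 61.4
```

```bash
python3 goto.py 569.5 -84.9 129 3.0126
```

```text
t 20.75 pos [567.7714 -82.3109 128.6645] yaw 3.012816670188878 F [-0.0417 -0.4576 -2.6262] open 0.2729293735269386
delta m [-0.002  -0.0023 -0.0003] twist 0.00021667018887816525
```

Request:
{"fn": "apply_moves", "kwargs": {
  "deltas": [
    [[0,0.001,0,0],[0,0.002,0,0],[0,0.003,0,0],[0,0.0035,0,0],[0,0.0035,0,0]]
  ]
}}

```text
time: 21.25
position: [568.9, -79.4, 128.9]
eef_rot: [-0.001, 0.064, 0.998, 0.0]
contact_force: [0.3, 0.9, -3.2]
opening: 0.269
finger_force: 61.4
```

Request:
{"fn": "apply_moves", "kwargs": {
  "deltas": [
    [[0,0.0005,0,0],[0,0.0005,0,0]]
  ]
}}

```text
time: 21.45
position: [569.1, -78.9, 128.9]
eef_rot: [-0.001, 0.064, 0.998, 0.0]
contact_force: [-0.8, 0.5, -2.8]
opening: 0.271
finger_force: 61.4
```

Request:
{"fn": "apply_moves", "kwargs": {
  "deltas": [
    [[0,0.0004,0,0],[0,0.0004,0,0]]
  ]
}}

```text
time: 21.65
position: [569.1, -78.5, 128.8]
eef_rot: [-0.001, 0.065, 0.998, 0.0]
contact_force: [0.4, 0.1, -3.4]
opening: 0.273
finger_force: 61.4
```

Request:
{"fn": "apply_moves", "kwargs": {
  "deltas": [
    [[0,0.0004,0,0],[0,0.0004,0,0]]
  ]
}}

```text
time: 21.85
position: [569.1, -78.1, 128.9]
eef_rot: [-0.001, 0.065, 0.998, 0.0]
contact_force: [-0.5, -0.7, -1.8]
opening: 0.271
finger_force: 61.4
```

Request:
{"fn": "apply_moves", "kwargs": {
  "deltas": [
    [[0,0.0004,0,0],[0,0.0004,0,0]]
  ]
}}

```text
time: 22.05
position: [569.2, -78.0, 128.9]
eef_rot: [-0.001, 0.065, 0.998, -0.0]
contact_force: [-0.6, -1.2, -2.6]
opening: 0.274
finger_force: 61.5
```

Request:
{"fn": "apply_moves", "kwargs": {
  "deltas": [
    [[0,0.0004,0,0],[0,0.0004,0,0]]
  ]
}}

```text
time: 22.25
position: [569.2, -77.8, 128.9]
eef_rot: [-0.001, 0.065, 0.998, -0.001]
contact_force: [-0.8, -2.3, -2.5]
opening: 0.267
finger_force: 61.5
```

Request:
{"fn": "apply_moves", "kwargs": {
  "deltas": [
    [[0,0.0004,0,0],[0,0.0004,0,0]]
  ]
}}

```text
time: 22.45
position: [569.2, -77.6, 128.9]
eef_rot: [-0.001, 0.065, 0.998, -0.001]
contact_force: [-0.1, -4.2, -2.9]
opening: 0.273
finger_force: 61.5
```

Request:
{"fn": "apply_moves", "kwargs": {
  "deltas": [
    [[0,0.0004,0,0],[0,0.0004,0,0]]
  ]
}}

```text
time: 22.65
position: [569.2, -77.5, 128.9]
eef_rot: [-0.001, 0.065, 0.998, -0.001]
contact_force: [-1.7, -5.0, -2.5]
opening: 0.275
finger_force: 61.4
```

Request:
{"fn": "apply_moves", "kwargs": {
  "deltas": [
    [[0,-0.006,0,0],[0,-0.006,-0.015,0],[0,-0.006,-0.03,0],[0,-0.006,-0.03,0]]
  ]
}}

```text
time: 23.05
position: [570.3, -82.2, 160.8]
eef_rot: [0.001, 0.064, 0.998, 0.001]
contact_force: [0.4, 0.5, -2.4]
opening: 0.269
finger_force: 61.5
```

```bash
python3 goto.py 565.7 -40.3 155 3.0126
```

```text
t 23.05 pos [570.2693 -82.2198 160.7699] yaw 3.01283174831326 F [ 0.3768  0.488  -2.3801] open 0.2690821507067221
delta m [0.0099 0.041  0.0058] twist 0.00023174831326011613
```

Request:
{"fn": "apply_moves", "kwargs": {
  "deltas": [
    [[0.01,0.03,0,0],[0.01,0.041,0.003,0],[0.01,0.041,0.004,0],[0.01,0.041,0.004,0],[0.01,0.041,0.004,0]]
  ]
}}

```text
time: 23.55
position: [564.2, -41.1, 154.6]
eef_rot: [-0.001, 0.065, 0.998, 0.0]
contact_force: [0.9, -0.5, -2.5]
opening: 0.272
finger_force: 61.5
```

```bash
python3 goto.py 565.7 -40.3 141 3.0126
```

```text
t 23.55 pos [564.1687 -41.1249 154.6213] yaw 3.0119646667103854 F [ 0.855  -0.5135 -2.4549] open 0.2723399783403995
delta m [-0.0014  0.001   0.0136] twist -0.0006353332896145147
```

Request:
{"fn": "apply_moves", "kwargs": {
  "deltas": [
    [[-0.0014,0.001,0.004,0],[-0.0014,0.001,0.006,0],[-0.0014,0.001,0.006,0]]
  ]
}}

```text
time: 23.85
position: [565.3, -40.0, 148.3]
eef_rot: [-0.001, 0.065, 0.998, 0.0]
contact_force: [-0.2, -0.3, -3.1]
opening: 0.271
finger_force: 61.5
```

```bash
python3 goto.py 565.7 -40.3 141 3.0126
```

```text
t 23.85 pos [565.2522 -40.0228 148.3406] yaw 3.0119652300026454 F [-0.1724 -0.3356 -3.119 ] open 0.27098666092497453
delta m [-0.0005 -0.0002  0.0073] twist -0.0006347699973545673
```

Request:
{"fn": "apply_moves", "kwargs": {
  "deltas": [
    [[-0.0005,-0.0002,0.002,0],[-0.0005,-0.0002,0.004,0],[-0.0005,-0.0002,0.006,0],[-0.0005,-0.0002,0.007,0],[-0.0005,-0.0002,0.007,0]]
  ]
}}

```text
time: 24.35
position: [565.8, -40.0, 141.7]
eef_rot: [-0.001, 0.064, 0.998, 0.0]
contact_force: [-0.6, -0.0, -2.0]
opening: 0.271
finger_force: 61.5
```

Request:
{"fn": "apply_moves", "kwargs": {
  "deltas": [
    [[0,0,0.002,0],[0,0,0.004,0],[0,0,0.005,0],[0,0,0.005,0]]
  ]
}}

```text
time: 24.75
position: [565.8, -40.0, 136.7]
eef_rot: [-0.001, 0.065, 0.998, 0.0]
contact_force: [-0.5, -0.4, -1.6]
opening: 0.27
finger_force: 61.5
```

Request:
{"fn": "apply_moves", "kwargs": {
  "deltas": [
    [[0,0,0.002,0],[0,0,0.004,0],[0,0,0.006,0],[0,0,0.007,0],[0,0,0.007,0]]
  ]
}}

```text
time: 25.25
position: [565.8, -39.9, 129.7]
eef_rot: [-0.001, 0.065, 0.998, 0.0]
contact_force: [-0.8, -0.8, -2.2]
opening: 0.272
finger_force: 61.5
```

Request:
{"fn": "apply_moves", "kwargs": {
  "deltas": [
    [[-0.0006,0.001,0,0],[-0.0012,0.002,0,0],[-0.0018,0.003,0,0],[-0.0024,0.004,0,0],[-0.0024,0.004,0,0]]
  ]
}}

```text
time: 25.75
position: [567.0, -38.6, 129.8]
eef_rot: [-0.003, 0.065, 0.998, -0.003]
contact_force: [-5.5, -6.8, 1.2]
opening: 0.273
finger_force: 62.0
```

```bash
python3 goto.py 568.7 -36.2 129.5 3.0126
```

```text
t 25.75 pos [567.0062 -38.5767 129.7588] yaw 3.0113205620845096 F [-5.5303 -6.7805  1.1809] open 0.2729383442182842
delta m [-0.0014  0.0026  0.0002] twist -0.0012794379154903446
```

Request:
{"fn": "apply_moves", "kwargs": {
  "deltas": [
    [[-0.0006,0.0011,0,0],[-0.0012,0.0022,0,0],[-0.0018,0.0033,0,0],[-0.0018,0.0033,0,0]]
  ]
}}

```text
time: 26.15
position: [568.1, -35.6, 129.6]
eef_rot: [-0.004, 0.065, 0.998, -0.003]
contact_force: [-8.0, -7.2, 3.1]
opening: 0.277
finger_force: 62.4
```

```bash
python3 goto.py 568.7 -36.2 129.5 3.0126
```

```text
t 26.15 pos [568.0842 -35.5604 129.6293] yaw 3.011254212846239 F [-8.0235 -7.1976  3.0949] open 0.27673036113150457
delta m [-0.0007 -0.0006  0.0001] twist -0.0013457871537609911
```

Request:
{"fn": "apply_moves", "kwargs": {
  "deltas": [
    [[-0.0005,0,0,0],[-0.001,0,0,0],[-0.0012,0,0,0],[-0.0012,0,0,0]]
  ]
}}

```text
time: 26.55
position: [568.8, -35.7, 129.6]
eef_rot: [-0.004, 0.065, 0.998, -0.003]
contact_force: [-9.0, -6.5, 2.9]
opening: 0.275
finger_force: 62.4
```

```bash
python3 goto.py 568.7 -36.2 129.5 3.0126
```

```text
t 26.55 pos [568.8023 -35.6859 129.565 ] yaw 3.0111357267376553 F [-9.0321 -6.4568  2.8539] open 0.27453915191871575
delta m [ 0.     -0.0005  0.0001] twist -0.001464273262344662
```

Request:
{"fn": "apply_moves", "kwargs": {
  "deltas": [
    [[0.0014,-0.0012,0,0],[0.0024,-0.0022,0,0],[0.0024,-0.0022,0,0]]
  ]
}}

```text
time: 26.85
position: [568.2, -36.1, 129.6]
eef_rot: [-0.002, 0.065, 0.998, -0.001]
contact_force: [-4.6, -3.3, -1.1]
opening: 0.272
finger_force: 61.8
```

Request:
{"fn": "apply_moves", "kwargs": {
  "deltas": [
    [[0,0,0.001,0],[0,0,0.002,0],[0,0,0.003,0],[0,0,0.003,0]]
  ]
}}

```text
time: 27.25
position: [568.3, -36.2, 126.7]
eef_rot: [-0.002, 0.065, 0.998, -0.001]
contact_force: [-5.2, -3.8, -0.3]
opening: 0.273
finger_force: 61.9
```

Request:
{"fn": "apply_moves", "kwargs": {
  "deltas": [
    [[0,0,0.001,0],[0,0,0.002,0],[0,0,0.003,0],[0,0,0.003,0]]
  ]
}}

```text
time: 27.65
position: [568.3, -36.2, 123.8]
eef_rot: [-0.002, 0.065, 0.998, -0.001]
contact_force: [-5.0, -4.3, -0.5]
opening: 0.273
finger_force: 62.0
```

Request:
{"fn": "apply_moves", "kwargs": {
  "deltas": [
    [[0.0008,-0.0006,0.001,0],[0.0012,-0.001,0.002,0],[0.0012,-0.001,0.004,0],[0.0012,-0.001,0.004,0]]
  ]
}}

```text
time: 28.05
position: [568.0, -36.4, 119.8]
eef_rot: [-0.001, 0.065, 0.998, -0.0]
contact_force: [-4.0, -3.0, -0.6]
opening: 0.273
finger_force: 62.2
```

Request:
{"fn": "apply_moves", "kwargs": {
  "deltas": [
    [[0,0,0.001,0],[0,0,0.002,0],[0,0,0.003,0],[0,0,0.004,0],[0,0,0.004,0]]
  ]
}}

```text
time: 28.55
position: [568.3, -36.1, 116.6]
eef_rot: [-0.001, 0.064, 0.998, 0.0]
contact_force: [-5.3, -2.9, 5.3]
opening: 0.277
finger_force: 62.8
```

Request:
{"fn": "apply_moves", "kwargs": {
  "deltas": [
    [[0.0006,-0.0004,0,0],[0.001,-0.0006,0,0],[0.001,-0.0006,0,0]]
  ]
}}

```text
time: 28.85
position: [568.0, -36.2, 116.5]
eef_rot: [-0.0, 0.064, 0.998, 0.001]
contact_force: [-3.0, -0.2, 4.7]
opening: 0.272
finger_force: 62.7
```

Request:
{"fn": "apply_moves", "kwargs": {
  "deltas": [
    [[0,0,0.001,0],[0,0,0.002,0],[0,0,0.003,0],[0,0,0.004,0],[0,0,0.004,0]]
  ]
}}

```text
time: 29.35
position: [568.0, -36.2, 112.6]
eef_rot: [-0.0, 0.064, 0.998, 0.001]
contact_force: [-3.0, -1.2, 5.8]
opening: 0.274
finger_force: 62.9
```

```bash
python3 -c "
from station import *
s=sense();print(s['position'],s['contact_force'],s['torque'],s['eef_rot'].round(4))"
```

```text
[567.99849746 -36.1796546  112.61038351] [-2.9646907  -1.24780773  5.75828019] [-0.0278041   0.79812901 -0.0051187 ] [-1.000e-04  6.430e-02  9.979e-01  6.000e-04]
```

Going down freely. TCP should end near 85.

Request:
{"fn": "apply_moves", "kwargs": {
  "deltas": [
    [[0.0005,0,0.002,0],[0.0007,0,0.004,0],[0.0007,0,0.006,0],[0.0007,0,0.008,0],[0.0007,0,0.008,0]]
  ]
}}

```text
time: 29.85
position: [567.8, -36.1, 104.6]
eef_rot: [0.0, 0.064, 0.998, 0.001]
contact_force: [-2.1, 0.5, 5.7]
opening: 0.273
finger_force: 62.8
```

Request:
{"fn": "apply_moves", "kwargs": {
  "deltas": [
    [[0,0,0.002,0],[0,0,0.004,0],[0,0,0.006,0],[0,0,0.008,0],[0,0,0.008,0]]
  ]
}}

```text
time: 30.35
position: [567.7, -36.0, 96.6]
eef_rot: [0.0, 0.064, 0.998, 0.001]
contact_force: [-3.0, -1.1, 5.1]
opening: 0.269
finger_force: 62.8
```

Request:
{"fn": "apply_moves", "kwargs": {
  "deltas": [
    [[0,0,0.002,0],[0,0,0.004,0],[0,0,0.006,0],[0,0,0.008,0],[0,0,0.009,0]]
  ]
}}

```text
time: 30.85
position: [567.7, -36.0, 87.8]
eef_rot: [0.0, 0.064, 0.998, 0.001]
contact_force: [-2.7, 0.4, 7.5]
opening: 0.268
finger_force: 63.1
```

Request:
{"fn": "apply_moves", "kwargs": {
  "deltas": [
    [[0,0,0.001,0],[0,0,0.002,0],[0,0,0.003,0],[0,0,0.003,0]]
  ]
}}

```text
time: 31.25
position: [567.7, -36.0, 84.9]
eef_rot: [0.0, 0.064, 0.998, 0.001]
contact_force: [-3.6, -0.6, 7.6]
opening: 0.27
finger_force: 63.3
```

Request:
{"fn": "apply_moves", "kwargs": {
  "deltas": [
    [[0,0,0.001,0],[0,0,0.001,0]]
  ]
}}

```text
time: 31.45
position: [567.8, -36.1, 84.8]
eef_rot: [0.001, 0.064, 0.998, 0.001]
contact_force: [-5.8, 0.6, 16.6]
opening: 0.276
finger_force: 64.2
```

Request:
{"fn": "apply_moves", "kwargs": {
  "deltas": [
    [[0,0,0.001,0],[0,0,0.001,0]]
  ]
}}

```text
time: 31.65
position: [568.0, -36.1, 84.8]
eef_rot: [0.001, 0.064, 0.998, 0.001]
contact_force: [-6.8, 1.1, 21.6]
opening: 0.273
finger_force: 65.0
```

Request:
{"fn": "apply_moves", "kwargs": {
  "deltas": [
    [[0,0,0.001,0],[0,0,0.001,0]]
  ]
}}

```text
time: 31.85
position: [568.4, -36.1, 84.7]
eef_rot: [0.002, 0.064, 0.998, 0.0]
contact_force: [-9.0, 1.9, 27.4]
opening: 0.27
finger_force: 66.1
```

Request:
{"fn": "apply_moves", "kwargs": {
  "deltas": [
    [[0.0005,0,-0.0015,0],[0.001,0,-0.003,0],[0.001,0,-0.003,0]]
  ]
}}

```text
time: 32.15
position: [567.5, -35.9, 84.8]
eef_rot: [0.001, 0.064, 0.998, 0.001]
contact_force: [0.9, -0.2, 6.4]
opening: 0.273
finger_force: 62.8
```

Request:
{"fn": "apply_moves", "kwargs": {
  "deltas": [
    [[0,0,0,0],[0,0,0,0],[0,0,0,0],[0,0,0,0],[0,0,0,0]]
  ],
  "claw": 0.04
}}

```text
time: 32.65
position: [565.2, -36.4, 83.6]
eef_rot: [-0.001, 0.065, 0.998, 0.0]
contact_force: [0.8, 0.1, 0.4]
opening: 0.468
finger_force: 0.0
```

Request:
{"fn": "apply_moves", "kwargs": {
  "deltas": [
    [[0,0,-0.01,0],[0,0,-0.04,0],[0,0,-0.08,0],[0,0,-0.12,0],[0,0,-0.16,0]]
  ]
}}

```text
time: 33.15
position: [565.5, -36.4, 246.3]
eef_rot: [-0.001, 0.065, 0.998, 0.0]
contact_force: [0.8, 0.4, -0.0]
opening: 0.471
finger_force: 0.0
```

Request:
{"fn": "apply_moves", "kwargs": {
  "deltas": [
    [[0.04,0,-0.04,0],[0.08,0,-0.06,0],[0.1,0,-0.06,0],[0.1,0,-0.06,0],[0.1,0,-0.06,0]]
  ]
}}

```text
time: 33.65
position: [467.1, -23.7, 304.9]
eef_rot: [0.0, 0.065, 0.998, -0.0]
contact_force: [-0.2, -0.3, 0.3]
opening: 0.467
finger_force: 0.0
```

```bash
python3 - <<'E'
from h import *
from station import *
s=sense();out=[]
print(s['time'],s['position'],s['contact_force'])
c=(568,-36,75)
w=grab_frame('wrist')
print(proj(w,c,s))
for n,k,W,H in(('scene',5,80,60),('side',5,80,60)):
    f=grab_frame(n);u,v=map(int,proj(f,c));
    out.append(cv2.resize(f['image'][v-H//2:v+H//2,u-W//2:u+W//2,::-1],None,fx=k,fy=k,interpolation=cv2.INTER_CUBIC))
    print(n,proj(f,(567.2,-34.9,121)),proj(f,(567.2,-34.9,68)),u,v)
a=np.hstack(out)
u,v=map(int,proj(w,c,s));v0=min(max(v-75,0),330);u0=min(max(u-200,0),240)
b=cv2.resize(w['image'][v0:v0+150,u0:u0+400,::-1],None,fx=2,fy=2)
cv2.imwrite('pics/end.png',np.vstack([a,b]))
E
```

```text
33.65 [467.13231163 -23.67228237 304.86075801] [-0.2386571  -0.30321357  0.34567031]
(np.float64(331.13300752070916), np.float64(285.0019778218323))
scene (np.float64(319.3504725864216), np.float64(226.44934868604878)) (np.float64(319.1735708153252), np.float64(247.0519317807664)) 318 244
side (np.float64(299.55678745808063), np.float64(246.54802360764847)) (np.float64(299.61500956348095), np.float64(266.17553963529684)) 299 263
```

View pics/end.png

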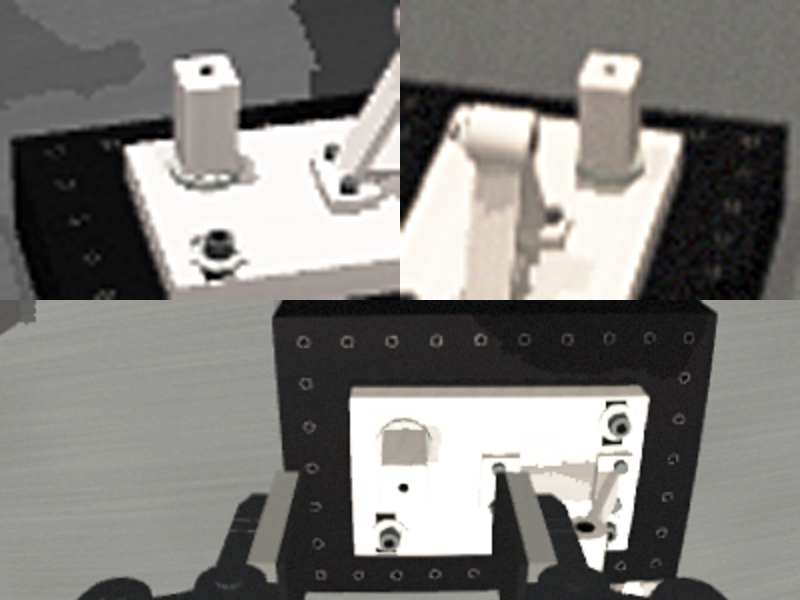

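The pictures show the pin upright with its collar flat on the plate: the head top is at crop (207,70) in scene and (610,70) in side, and the collar sits on the plate all round. The gripper is clear, so I'm handing in.

```bash
python3 -c "
from station import *
print(sign_off())"
```

```text
the job is handed in; nothing more can be done
None
```

The job is handed in at about 34 s: plate touched off in the order asked at 5 N or less, hole slid over the bore, pin pushed through until its collar was down on the plate, and let go with the gripper clear.

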